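# Close up the pod machine and start a small coffee

### The arm

A 6-joint arm with a two-finger parallel gripper is mounted at the origin on a cart in front of the work surface, level with it; the furniture and walls round the work are solid. World frame = base frame: x ahead of the robot, y to its left, z up, the work surface at z = 0. Lengths are in m, angles in rad, forces in N, time in s.
With the tool pointing down it reaches from about 0.25 to 0.725 m from the base axis. Payload 4 kg.
Tool frame: the origin (TCP) lies between the finger pads; the fingertips stand 8 mm ahead of it and the grasp point (between the pads) lies 11 mm behind it; z points along the fingers, y is the line along which they close (so a half turn about z gives the same grasp; the last joint's range is limited). The gripper opens to 85 mm and grips with 20 to 120 N. Pads are 22 mm wide; open, the fingers measure 114 mm over their backs; the gripper's body (76 mm by 85 mm) begins 54 mm behind the grasp point. The pads swing forward as they close: fully open they stand 13 mm farther back than shut.
Start: joints at [1.243, 0.241, 0.005, 1.335, 0, 1.571], TCP at [0.161, 0.473, 0.239] pointing down, gripper open.
Joint ranges: [-2.72, 2.72], [-1.05, 1.87], [-1.09, 1.28], [-1.99, 2.15], [-1.42, 1.44], [-3.14, 3.14]. Speed limits (rad/s): [2.79, 2.79, 3.14, 3.14, 3.14, 3.14].

### API

Orientations are given as a unit quaternion [x, y, z, w].
In Python, from workcell import status, viewer, bot gives the robot as it stands.
- The arm moves only by the tool servo_tool, never from a script. Its argument "commands" is a list of rows, each a list of 5 numbers: the finger opening in mm, from 0 to 85.4, then the shift along the tool's x, y, z in mm, then the turn about the tool's z in rad. A call has 1 to 20 rows; each row shifts and turns the commanded pose from where the row before left it, along the tool's axes as they then stand; what a row does not reach is not made up. A row lasts 1/8 s, in which the tool goes at most 62.5 mm and 10.7 degrees, less where a joint would pass 70% of its speed; a pose out of reach is approached as far as the arm can. A call is refused whole if a number of a shift passes 62.5 or a number of a turn 0.188, either way. A call with a gripper value outside its range is refused whole. The fingers move at their own pace and stop on an object; the grip force is fixed at half the most. Time passes only in rows, so rows that do not move let the fingers close. It gives the time, the measured TCP pose, the force, the opening and the grip force at its end, in the units of the state.
- status.get_obs(): the state, without advancing time (a new reading comes with each control period).
- viewer.camera(name): name is "scene" or "side" or "wrist"; returns (picture, depth): 384x512x3 uint8, red, green, blue; 384x512 float32, m along the optical axis (not along the pixel's ray), 0 where there is no reading.
- viewer.get_calibration(name): a dict with "camera_matrix" (3x3 intrinsics, pixels), "distortion" ([k1, k2, p1, p2, k3] as OpenCV has them; the pictures are not rectified), "R" (3x3) and "t" (3): a world point X has camera coordinates R X + t; the wrist camera has in their place "T_tool_cam" (4x4, takes a point from camera to tool coordinates, whose origin is the TCP and whose axes are the flange's). Camera axes: x right, y down, z forward; pixel columns grow to the right and rows downward; lengths in m; the calibration is good to about 2 mm. A picture is of the moment at which its call begins: read the wrist's pose just before it. get_calibration takes no time and is no camera call.
- bot.job_done(): hands the job in; it is judged then, once.
Trained networks look in the newest picture that a camera, given by its name, has taken for a name from the list of things; names that differ only in an ending like _2 or _b are one class to them, and where a whole thing is asked for, a point or a joint stands for the part that bears it (a point fixed in the world has none). Each returns a list of dicts, best first, with "p" (0 to 1); they miss things now and then, are a little off and sometimes report something else, mostly with a low value. They report only what shows in the picture. A call takes as long as a camera call.
- viewer.masks_of(camera, label): "mask" (384x512 bool, what is visible of it) and "pixel" ([row, column] in pixels, amid what is visible of it).
- viewer.spot_point(camera, label): "pixel" ([row, column] in pixels: a listed point, or the origin of a listed thing).
The state is a dict: "clock": time; "joint_pos": joint angles; "joint_vel": joint speeds; "tau": joint torques, N m; "eef_pos": TCP position; "tool_rot": TCP orientation; "ft_force": force on the tool from outside, world axes, zero at the start; "ft_torque": the same for the moment, N m; "grip_width": finger opening in m; "grasp_force": force on a finger pad.
Only numpy, scipy, OpenCV 4.12 (cv2) and the standard library are available. Lean on these libraries where they do the work, as an engineer would, in place of code of your own. Each camera call takes 0.05 s, during which the arm holds its last target. There are 200 camera calls.

### The job

The pod is already in the coffee machine. With the fingertips, and without picking anything up, push the pulled-out drip tray fully home so that the white cup on it comes to stand under the spout, and push the raised lid all the way shut; only then press the smaller of the two round buttons beside the lid, and let it come up again. Do not touch or lift the cup, leave the larger button alone, and do not move the other things on the worktop.

Things in the scene. Friction and masses are not known exactly. Their poses are not given: they have to be found in the camera images.
- tray_front (a point): middle of the outer face of the drip tray's upright steel front panel (150 mm wide, 1 to 35 mm above the worktop; this point at 18 mm). x = direction in which the tray is pushed home, y left along the panel, z up. The tray (0.45 kg, loose) slides on the worktop between two rails, 2 mm of play a side, at 3 to 6 N; it starts 45 to 65 mm out. The cup's wall begins 65 to 80 mm behind this face
- machine: black pod coffee machine, fixed, 150 mm wide, 191 mm high; origin on the worktop below the spout; x from front to back, y to its left, z up. Back 175 mm behind the origin, head from 45 mm in front of it. The tray is home when its panel meets the ends of the rails all along: its outer face then lies 105 mm in front of the origin, 60 mm in front of the head
- lid (a joint): steel lid on top of the machine: 0 = shut, grows as its front edge rises, up to 1.1 rad; it starts 0.5 to 0.85 rad open. Its hinge is stiff (0.10 N m of friction), so it stays where it is left, and it needs less than 2 N near the front edge to go down
- lid_edge (a point): point on the middle of the lid's upper face, 105 mm from the hinge axis and 16 mm short of the tip of the black thumb lip. Turns with the lid: x points along the lid from its free edge to the hinge, z out of the upper face. The lid is 88 mm wide and 10 mm thick; shut, its upper face is level with the machine's top, 190 mm above the worktop
- lid_hinge (a point): middle of the lid's hinge axis, 184 mm above the worktop, at the back of the lid; axes are the machine's (x from front to back, y = hinge axis, to the left). The lid's upper face lies 6 mm above the axis when shut
- small_button (a joint): travel of the smaller round button: 0 = up, 0.005 m = fully down; springs back; 1 N to start, 4.6 N fully down. It counts as pressed from 3 mm on
- small_button_top (a point): centre of the top of the smaller button (16 mm across), on the left of the lid as seen from the robot, 61 mm from the machine's centre line; its top stands 7 mm above the machine's upper face, 197 mm above the worktop. Pressed straight down
- large_button (a joint): travel of the larger round button: 0 = up, 0.005 m = fully down; not to be pressed
- large_button_top (a point): centre of the top of the larger button (25 mm across), on the right of the lid, 122 mm from the smaller one
- spout (a point): lower end of the machine's twin spout, 115 mm above the worktop, under the head; axes as the machine's. The cup must end straight below it
- cup_centre (a point): centre of the small white handled cup that stands loose on the tray's grille, half-way up: bowl 62 mm across and 50 mm high, its foot 33 mm and its rim 83 mm above the worktop, handle to the right (its y axis points away from the handle; the handle's end is 58 mm from the centre)
- spare_pod_1_centre (a point): spare coffee pod (45 mm across, 28 mm high, widest at the top), loose beside the machine on its left; centre
- spare_pod_2_centre (a point): another spare coffee pod of the same size, loose, on the left; centre
- spoon_centre (a point): teaspoon, 133 x 27 x 10 mm, lying loose on the right of the machine; centre
- second_cup_centre (a point): green cup, 65 x 94 x 52 mm with its handle, standing loose to the right of the machine (another green cup stands far back on the left); centre
- frother_centre (a point): black milk frother, 32 x 207 x 34 mm, lying loose to the right; centre

How it is judged:
By the outcome, as a careful person would: the job done as asked, in the order asked, and still so for the second after the job is handed in, with the robot touching nothing.
It also fails if it takes over 51 s, if anything falls off the work surface, if the arm or the gripper's body presses on something with over 40 N, if the wrist force passes 120 N, or if a joint passes its speed limit or range.

## Working session

There is one attempt and no reset: what is moved stays moved. The work goes in short steps, Python scripts to look and compute and a tool call to move; the robot and the scene stay as the last step left them, time stands still between calls to the robot, and variables do not carry over. Pictures are saved under pics/ and viewed, at most 10 in all, crops included, and the job is handed in when it is done.

Besides the shell and the picture viewer there is one more tool, called after "Request:" by a JSON object that holds its "name" and its "arguments". servo_tool: Moves the arm, as the interface text tells. Its arguments: {"type":"object","properties":{"commands":{"type":"array"}},"required":["commands"]}

```bash
mkdir -p pics; cat > h.py <<'E'
import numpy as np, cv2
from workcell import status, viewer, bot
from scipy.spatial.transform import Rotation as Ro
def shot(c,save=None):
    o=status.get_obs(); p,d=viewer.camera(c); 
    if save: cv2.imwrite('pics/'+save,p[:,:,::-1])
    k=viewer.get_calibration(c)
    if 'R' in k: R=np.array(k['R']);t=np.array(k['t']);Rw=R.T;tw=-R.T@t
    else:
        T=np.array(k['T_tool_cam']);Rt=Ro.from_quat(o['tool_rot']).as_matrix()
        Rw=Rt@T[:3,:3];tw=Rt@T[:3,3]+np.array(o['eef_pos'])
    return dict(p=p,d=d,K=np.array(k['camera_matrix']),D=np.array(k['distortion']),Rw=Rw,tw=tw)
def ray(s,px):
    u=cv2.undistortPoints(np.array([[[px[1],px[0]]]],float),s['K'],s['D'])[0,0]
    return s['Rw']@np.array([u[0],u[1],1.])
def atz(s,px,z):
    r=ray(s,px); return s['tw']+r*(z-s['tw'][2])/r[2]
def atd(s,px):
    r,c=int(round(px[0])),int(round(px[1])); w=s['d'][max(r-1,0):r+2,max(c-1,0):c+2]; w=w[w>0]
    return s['tw']+ray(s,px)*np.median(w) if w.size else None
def cloud(s,m):
    rc=np.argwhere(m&(s['d']>0)); u=cv2.undistortPoints(rc[:,None,::-1].astype(float),s['K'],s['D'])[:,0]
    z=s['d'][rc[:,0],rc[:,1]]
    return (np.c_[u,np.ones(len(u))]*z[:,None])@s['Rw'].T+s['tw']
E
python3 - <<'E'
from h import *
np.set_printoptions(precision=4,suppress=True)
o=status.get_obs(); print(o['clock'],o['eef_pos'],o['tool_rot'],o['ft_force'])
H=dict(tray_front=.018,small_button_top=.197,large_button_top=.197,spout=.115,cup_centre=.058,lid_hinge=.184,machine=0)
for c in('scene','side'):
    s=shot(c,c+'0.png'); print(c,s['tw'])
    for l in ['tray_front','machine','lid_edge','lid_hinge','small_button_top','large_button_top','spout','cup_centre']:
        for r in viewer.spot_point(c,l)[:1]:
            print(l,round(r['p'],2),np.round(r['pixel']),'depth',atd(s,r['pixel']),'z',atz(s,r['pixel'],H[l]) if l in H else '')
E
```

```text
0.0 [0.1608 0.4728 0.2384] [ 0.1632  0.9866 -0.001  -0.0002] [-0.0948  0.0669 -0.404 ]
scene [-0.0605 -0.734   1.0195]
tray_front 0.8 [226. 220.] depth [0.4412 0.2053 0.001 ] z [0.4329 0.1896 0.018 ]
machine 0.59 [201. 258.] depth [0.5616 0.1752 0.0557] z [0.5975 0.2278 0.    ]
lid_edge 0.71 [134. 254.] depth [0.5783 0.2182 0.2645] z 
lid_hinge 0.89 [140. 270.] depth [0.6178 0.1936 0.2413] z [0.6678 0.2619 0.184 ]
small_button_top 0.59 [142. 239.] depth [0.5739 0.291  0.201 ] z [0.5769 0.296  0.197 ]
large_button_top 0.7 [142. 240.] depth [0.5763 0.2884 0.2011] z [0.5795 0.2935 0.197 ]
spout 0.86 [170. 257.] depth [0.5672 0.1877 0.1617] z [0.6014 0.2379 0.115 ]
cup_centre 0.69 [198. 245.] depth [0.526  0.1919 0.075 ] z [0.5366 0.2086 0.058 ]
side [ 0.07   -0.9796  0.663 ]
tray_front 0.88 [216. 217.] depth [0.4437 0.1964 0.0247] z [0.4477 0.2088 0.018 ]
machine 0.69 [210. 254.] depth [0.5654 0.1641 0.0358] z [ 0.5937  0.2294 -0.    ]
lid_edge 0.8 [138. 256.] depth [0.7144 0.4842 0.1883] z 
lid_hinge 0.68 [160. 266.] depth [0.6458 0.237  0.1802] z [0.6413 0.2274 0.184 ]
large_button_top 0.36 [162. 263.] depth [0.6403 0.2491 0.1707] z [0.6098 0.1835 0.197 ]
spout 0.62 [180. 253.] depth [0.5679 0.1735 0.1449] z [0.5966 0.24   0.115 ]
```

```bash
python3 -c "
import cv2
a=cv2.imread('pics/scene0.png')[90:270,140:380];b=cv2.imread('pics/side0.png')[90:270,140:380]
cv2.imwrite('pics/c0.png',cv2.resize(cv2.vconcat([a]),None,fx=3.3,fy=3.3,interpolation=2))
cv2.imwrite('pics/c1.png',cv2.resize(b,None,fx=3.3,fy=3.3,interpolation=2))"
```

```text
(no output)
```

View pics/c0.png

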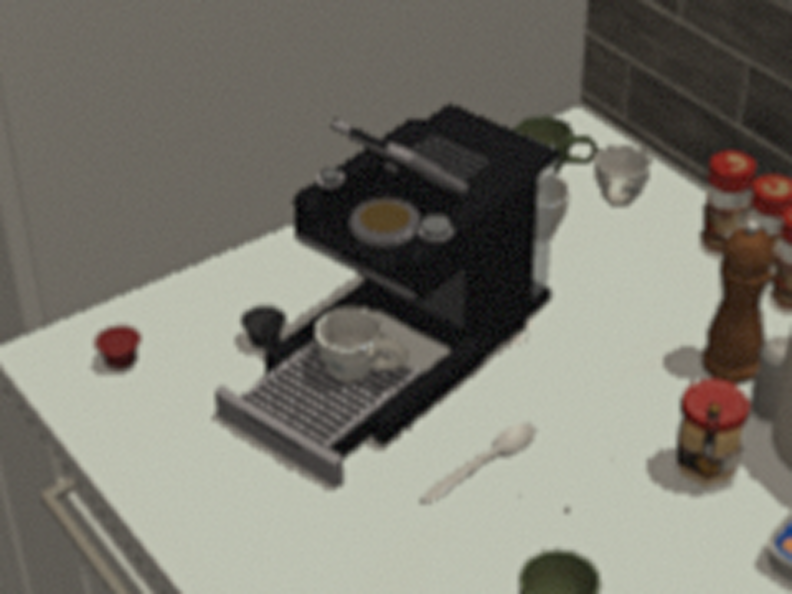

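View pics/c1.png

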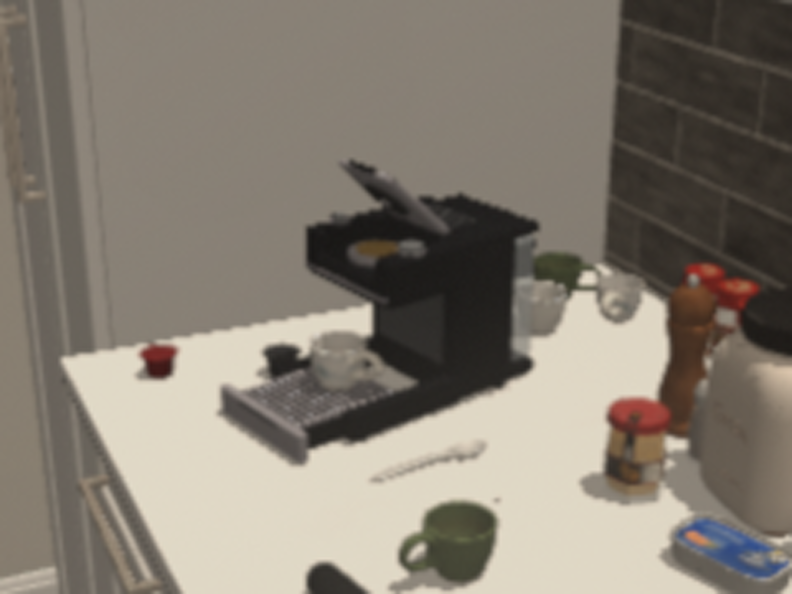

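The scene crop shows the tray pulled out (panel top edge from about px row 209, col 206 to row 235, col 243). The small button is at about row 144, col 240 and the large one at row 159, col 272. The lid is raised, and the black pod is near the left rail.

```bash
python3 - <<'E'
from h import *
np.set_printoptions(precision=4,suppress=True)
s=shot('scene')
f=lambda x,y:(90+y/3.3,140+x/3.3)
sb,lb=atz(s,f(331,176),.197),atz(s,f(436,226),.197)
print('buttons',sb,lb,np.linalg.norm(sb-lb)); d=sb-lb; print('yaw machine',np.arctan2(-d[0],d[1]))
a,b=atz(s,f(219,392),.035),atz(s,f(341,462),.035)
print('panel',a,b,np.linalg.norm(a-b)); d=a-b; print('yaw panel',np.arctan2(-d[0],d[1]))
for l in['spare_pod_1_centre','machine','lid','cup_centre']:
    for r in viewer.masks_of('scene',l)[:2]:
        c=cloud(s,r['mask']); print(l,round(r['p'],2),r['pixel'],r['mask'].sum(),np.percentile(c,[3,50,97],axis=0).ravel())
        if l=='machine':
            t=c[abs(c[:,2]-.19)<.005]; print(len(t),cv2.minAreaRect(t[:,:2].astype(np.float32)*1000))
        if l=='lid': 
            m=c.mean(0); print(np.linalg.svd(c-m)[2] if len(c)<3000 else '')
print(np.array(viewer.get_calibration('wrist')['T_tool_cam']))
E
```

```text
buttons [0.5757 0.2851 0.197 ] [0.6068 0.1696 0.197 ] 0.1196164682093473
yaw machine 0.2624027181427888
panel [0.4296 0.2587 0.035 ] [0.4691 0.119  0.035 ] 0.14518182319446438
yaw panel 0.2754130610919717
spare_pod_1_centre 0.72 [188.6, 220.2] 126 [0.5011 0.3119 0.0127 0.5171 0.3259 0.028  0.5379 0.3487 0.0323]
spare_pod_1_centre 0.58 [161.2, 272.5] 4805 [0.5331 0.1503 0.0167 0.6404 0.209  0.1658 0.7611 0.3066 0.2384]
machine 0.75 [161.9, 272.5] 4732 [0.5313 0.1502 0.0177 0.6391 0.2086 0.166  0.7589 0.3058 0.2371]
1091 ((655.9279174804688, 245.162109375), (218.7867431640625, 150.0157928466797), 13.81393051147461)
lid 0.76 [137.2, 258.4] 197 [0.5699 0.1892 0.2007 0.5922 0.2098 0.2507 0.6545 0.2625 0.2713]
[[ 0.7325 -0.3418 -0.5888]
 [ 0.1174  0.9153 -0.3852]
 [-0.6706 -0.2131 -0.7106]]
cup_centre 0.65 [195.8, 244.4] 414 [0.5144 0.172  0.0418 0.549  0.2088 0.0683 0.5713 0.2435 0.0845]
cup_centre 0.54 [139.4, 257.8] 236 [0.5702 0.1894 0.1896 0.5964 0.2155 0.2428 0.6603 0.2735 0.2712]
[[ 0.0006 -0.9595 -0.2817  0.0725]
 [ 1.      0.0009 -0.0008 -0.0002]
 [ 0.001  -0.2817  0.9595 -0.1338]
 [ 0.      0.      0.      1.    ]]
```

Request:
{"name": "servo_tool", "arguments": {"commands": [[60, 0, 0, 0, -0.144], [60, 0, 0, 0, -0.144], [60, 0, 0, 0, -0.144], [60, 0, 0, 0, -0.144], [60, -20, -49, -4, 0], [60, -20, -49, -4, 0], [60, -20, -49, -4, 0], [60, -20, -49, -4, 0], [60, -20, -49, -4, 0], [60, -20, -49, -4, 0], [60, -20, -49, -4, 0], [60, 0, 0, 0, 0]]}}

```text
clock: 2.65
eef_pos: [0.3828, 0.1728, 0.2677]
tool_rot: [-0.12, 0.993, -0.0, 0.001]
ft_force: [-0.5, 0.4, -0.1]
grip_width: 0.0597
grasp_force: 0.0
```

```bash
python3 - <<'E'
from h import *
np.set_printoptions(precision=4,suppress=True)
o=status.get_obs();print(o['clock'],o['eef_pos'],o['tool_rot'])
s=shot('wrist','w1.png');print(s['tw'],s['K'][0,0])
H=dict(tray_front=.018,small_button_top=.197,large_button_top=.197,spout=.115,cup_centre=.058,lid_hinge=.184)
for l in ['tray_front','lid_edge','lid_hinge','small_button_top','large_button_top','cup_centre']:
    for r in viewer.spot_point('wrist',l)[:1]:
        print(l,round(r['p'],2),np.round(r['pixel']),atd(s,r['pixel']),atz(s,r['pixel'],H[l]) if l in H else '')
E
```

```text
2.65 [0.3828 0.1728 0.2677] [-0.1204  0.9927 -0.0001  0.0006]
[0.3122 0.1555 0.4014] 270.8536703402948
tray_front 0.66 [208. 258.] [0.4418 0.1895 0.0293] [0.4458 0.1906 0.018 ]
cup_centre 0.67 [281. 254.] [0.5543 0.2117 0.0408] [0.5428 0.2091 0.058 ]
```

View pics/w1.png

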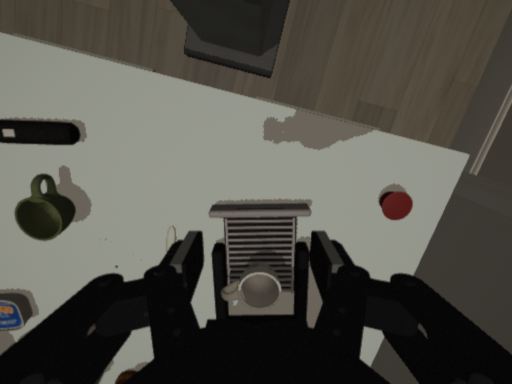

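The wrist view shows the panel level in the picture (rows 205–217, cols 210–310), so the tool is square to it. The cup is at row 290, col 258. I'll lower the fingers in front of the panel.

Request:
{"name": "servo_tool", "arguments": {"commands": [[60, -5, 1, 50, 0], [60, -5, 1, 50, 0], [60, -5, 0, 50, 0], [60, -5, 0, 50, 0], [60, -5, 0, 40, 0], [60, 0, 0, 8, 0], [60, -10, 0, 0, 0], [60, -10, 0, 0, 0], [60, -10, 0, 0, 0], [60, -10, 0, 0, 0]]}}

```text
clock: 4.25
eef_pos: [0.4427, 0.193, 0.0199]
tool_rot: [-0.124, 0.992, -0.0, -0.001]
ft_force: [-5.7, -1.3, 3.9]
grip_width: 0.0598
grasp_force: 2.7
```

Request:
{"name": "servo_tool", "arguments": {"commands": [[60, -8, 0, 0, 0], [60, -8, 0, 0, 0], [60, -8, 0, 0, 0], [60, -4, 0, 0, 0]]}}

```text
clock: 4.75
eef_pos: [0.4702, 0.1998, 0.0196]
tool_rot: [-0.124, 0.992, -0.0, -0.001]
ft_force: [-6.0, -1.8, 4.0]
grip_width: 0.0602
grasp_force: 2.9
```

Request:
{"name": "servo_tool", "arguments": {"commands": [[60, -3, 0, 0, 0], [60, -3, 0, 0, 0], [60, -3, 0, 0, 0]]}}

```text
clock: 5.12
eef_pos: [0.4783, 0.2019, 0.0195]
tool_rot: [-0.124, 0.992, -0.0, -0.001]
ft_force: [-5.5, -1.4, 4.1]
grip_width: 0.0598
grasp_force: 2.8
```

Request:
{"name": "servo_tool", "arguments": {"commands": [[60, -2, 0, 0, 0], [60, -2, 0, 0, 0]]}}

```text
clock: 5.38
eef_pos: [0.4822, 0.2029, 0.0195]
tool_rot: [-0.124, 0.992, -0.0, -0.001]
ft_force: [-5.5, -2.2, 4.8]
grip_width: 0.0603
grasp_force: 2.9
```

Request:
{"name": "servo_tool", "arguments": {"commands": [[60, -2, 0, 0, 0], [60, -2, 0, 0, 0]]}}

```text
clock: 5.62
eef_pos: [0.4835, 0.2033, 0.0191]
tool_rot: [-0.124, 0.992, -0.0, -0.004]
ft_force: [-12.3, -2.4, 9.5]
grip_width: 0.06
grasp_force: 6.3
```

Request:
{"name": "servo_tool", "arguments": {"commands": [[60, -2, 0, 0, 0], [60, -1, 0, 0, 0]]}}

```text
clock: 5.88
eef_pos: [0.4836, 0.2034, 0.0188]
tool_rot: [-0.125, 0.992, -0.0, -0.006]
ft_force: [-17.9, -4.8, 14.1]
grip_width: 0.0598
grasp_force: 9.1
```

Request:
{"name": "servo_tool", "arguments": {"commands": [[60, -2, 0, 0, 0], [60, 0, 0, 0, 0], [60, 10, 0, 0, 0], [60, 15, 0, 0, 0], [70, 20, 0, -5, 0], [85, 5, 0, -50, 0], [85, 0, 0, -60, 0], [85, 0, 0, -60, 0], [85, 0, 0, -60, 0], [85, 0, 0, -60, 0], [85, 0, 0, -30, 0], [85, 0, 0, 0, 0]]}}

```text
clock: 7.38
eef_pos: [0.4458, 0.1939, 0.348]
tool_rot: [-0.124, 0.992, 0.001, 0.005]
ft_force: [-0.1, -0.7, -0.9]
grip_width: 0.0853
grasp_force: 0.0
```

```bash
python3 - <<'E'
from h import *
np.set_printoptions(precision=4,suppress=True)
o=status.get_obs();print(o['clock'],o['eef_pos'],o['tool_rot'])
H=dict(tray_front=.018,small_button_top=.197,large_button_top=.197,cup_centre=.058,lid_hinge=.184)
for c in('wrist','scene'):
  s=shot(c,c[0]+'2.png')
  for l in ['tray_front','lid_edge','lid_hinge','small_button_top','large_button_top','cup_centre']:
    for r in viewer.spot_point(c,l)[:1]:
        print(l,round(r['p'],2),np.round(r['pixel']),atd(s,r['pixel']),atz(s,r['pixel'],H[l]) if l in H else '')
a=cv2.imread('pics/s2.png')[90:270,140:380]
cv2.imwrite('pics/c2.png',cv2.resize(a,None,fx=3.3,fy=3.3,interpolation=2))
E
```

```text
7.375 [0.4458 0.1939 0.348 ] [-0.1236  0.9923  0.0012  0.0047]
tray_front 0.78 [184. 252.] [0.4948 0.2    0.0316] [0.4985 0.2007 0.018 ]
lid_hinge 0.86 [335. 257.] [0.4337 0.1911 0.4193] [0.6598 0.2494 0.184 ]
small_button_top 0.61 [299. 304.] [0.5795 0.289  0.1955] [0.5784 0.2884 0.197 ]
large_button_top 0.55 [295. 208.] [0.603  0.1721 0.1961] [0.6023 0.1721 0.197 ]
cup_centre 0.98 [243. 253.] [0.5995 0.2266 0.0391] [0.5898 0.2244 0.058 ]
tray_front 0.77 [219. 234.] [0.4907 0.2057 0.0012] [0.4816 0.1902 0.018 ]
lid_edge 0.53 [134. 252.] [0.5794 0.228  0.2576] 
lid_hinge 0.58 [140. 270.] [0.6165 0.1928 0.2413] [0.6663 0.2609 0.184 ]
small_button_top 0.55 [139. 238.] [0.6886 0.4831 0.058 ] [0.5803 0.3072 0.197 ]
large_button_top 0.43 [158. 271.] [0.6043 0.1725 0.1991] [0.606  0.1748 0.197 ]
cup_centre 0.84 [189. 256.] [0.5729 0.2059 0.0762] [0.5851 0.2241 0.058 ]
```

View pics/w2.png

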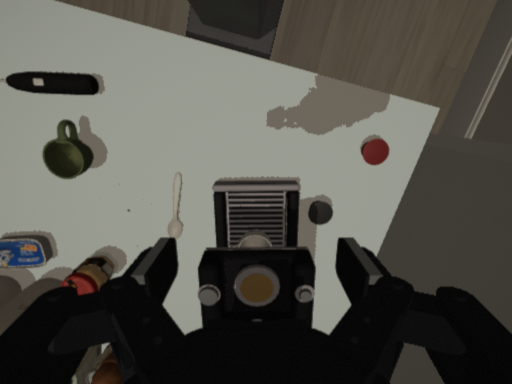

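View pics/c2.png

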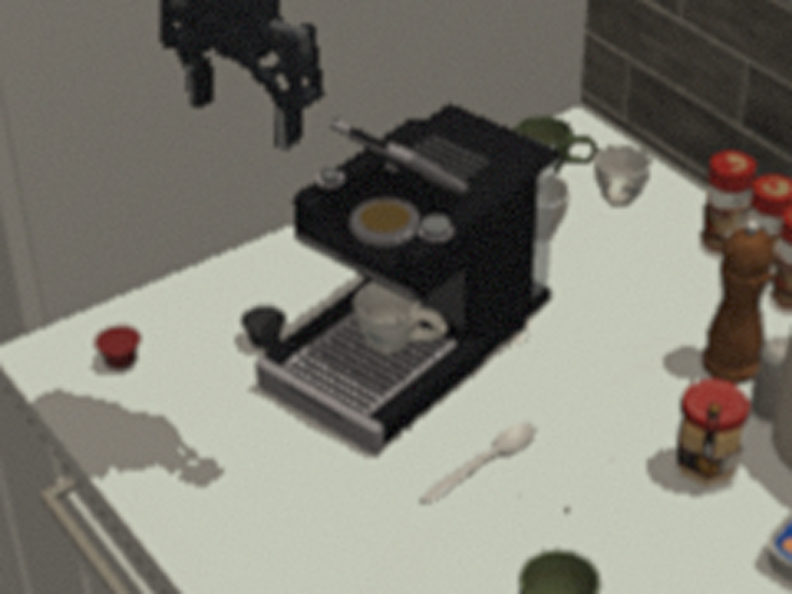

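The tray is home and the cup stands under the spout. Both buttons are up at about row 294, cols 208 and 304. I'll close the fingers and push the lid down next.

Request:
{"name": "servo_tool", "arguments": {"commands": [[0, -40, 0, 0, 0], [0, -45, 0, 0, 0], [0, -45, -1, 0, 0], [0, -35, -1, 0, 0], [0, 0, 0, 20, 0], [0, 0, 0, 20, 0], [0, 0, 0, 20, 0], [0, 0, 0, 10, 0]]}}

```text
clock: 9.07
eef_pos: [0.6035, 0.2316, 0.2727]
tool_rot: [-0.124, 0.992, -0.0, -0.001]
ft_force: [0.0, -0.8, 0.2]
grip_width: 0.0002
grasp_force: 0.0
```

Request:
{"name": "servo_tool", "arguments": {"commands": [[0, 0, 0, 8, 0], [0, 0, 0, 8, 0], [0, 0, 0, 8, 0], [0, 0, 0, 8, 0]]}}

```text
clock: 9.57
eef_pos: [0.6041, 0.2319, 0.2424]
tool_rot: [-0.124, 0.992, 0.0, 0.001]
ft_force: [0.5, 0.2, 0.8]
grip_width: -0.0004
grasp_force: 0.5
```

Request:
{"name": "servo_tool", "arguments": {"commands": [[0, 3, 0, 8, 0], [0, 3, 0, 8, 0], [0, 3, 0, 6, 0]]}}

```text
clock: 9.95
eef_pos: [0.5949, 0.2295, 0.2196]
tool_rot: [-0.124, 0.992, -0.0, -0.0]
ft_force: [-0.0, 0.2, 1.2]
grip_width: 0.0003
grasp_force: 0.4
```

Request:
{"name": "servo_tool", "arguments": {"commands": [[0, 4, 0, 6, 0], [0, 4, 0, 5, 0], [0, 4, 0, 4, 0], [0, 3, 0, 3, 0]]}}

```text
clock: 10.45
eef_pos: [0.5803, 0.2258, 0.2021]
tool_rot: [-0.124, 0.992, -0.0, -0.0]
ft_force: [0.2, -0.5, 0.7]
grip_width: -0.0
grasp_force: 0.3
```

Request:
{"name": "servo_tool", "arguments": {"commands": [[0, 0, 0, 2, 0], [0, 0, 0, 2, 0]]}}

```text
clock: 10.7
eef_pos: [0.5806, 0.2258, 0.1983]
tool_rot: [-0.124, 0.992, -0.0, -0.0]
ft_force: [-0.3, 0.6, 1.4]
grip_width: -0.0001
grasp_force: 0.3
```

Request:
{"name": "servo_tool", "arguments": {"commands": [[0, 0, 0, 1, 0], [0, 0, 0, 1, 0]]}}

```text
clock: 10.95
eef_pos: [0.5806, 0.2259, 0.198]
tool_rot: [-0.124, 0.992, 0.0, 0.001]
ft_force: [-3.6, -1.6, 10.5]
grip_width: 0.0002
grasp_force: 5.4
```

Request:
{"name": "servo_tool", "arguments": {"commands": [[0, 0, 0, 1, 0], [0, 0, 0, 1, 0]]}}

```text
clock: 11.2
eef_pos: [0.5806, 0.2259, 0.1979]
tool_rot: [-0.124, 0.992, 0.0, 0.001]
ft_force: [-6.7, -2.4, 17.1]
grip_width: -0.0001
grasp_force: 8.9
```

The lid is seated: it stopped at a tip height of 190 mm. I'll rise, back off and look again.

Request:
{"name": "servo_tool", "arguments": {"commands": [[0, 0, 0, -10, 0], [0, 0, 0, -40, 0], [85, 40, 0, -50, 0], [85, 45, 0, -50, 0], [85, 45, 0, 0, 0], [85, 0, 0, 0, 0], [85, 0, 0, 0, 0]]}}

```text
clock: 12.08
eef_pos: [0.4591, 0.1952, 0.3397]
tool_rot: [-0.124, 0.992, 0.0, 0.001]
ft_force: [0.9, -0.0, 0.3]
grip_width: 0.085
grasp_force: 0.0
```

```bash
python3 - <<'E'
from h import *
np.set_printoptions(precision=4,suppress=True)
o=status.get_obs();print(o['clock'],o['eef_pos'],o['tool_rot'])
H=dict(tray_front=.018,small_button_top=.197,large_button_top=.197,cup_centre=.058,lid_hinge=.184,lid_edge=.19)
for c in('wrist','scene'):
  s=shot(c,c[0]+'3.png')
  for l in ['tray_front','lid_edge','small_button_top','large_button_top','cup_centre']:
    for r in viewer.spot_point(c,l)[:1]:
        print(l,round(r['p'],2),np.round(r['pixel']),atd(s,r['pixel']),atz(s,r['pixel'],H[l]) if l in H else '')
  if c=='wrist':
    for l in['small_button_top','large_button_top']:
      for r in viewer.masks_of(c,l)[:2]: print(l,r['p'],r['pixel'],r['mask'].sum(),atz(s,np.argwhere(r['mask']).mean(0),.197))
a=cv2.imread('pics/s3.png')[100:250,180:340];b=cv2.imread('pics/w3.png')[150:330,170:350]
b=cv2.resize(b,(400,400),interpolation=2);a=cv2.resize(a,(400,400),interpolation=2)
cv2.imwrite('pics/c3.png',cv2.hconcat([a,b]))
E
```

```text
12.075 [0.4591 0.1952 0.3397] [-0.1238  0.9923  0.0001  0.0005]
tray_front 0.73 [178. 256.] [0.4921 0.2038 0.0273] [0.4943 0.2043 0.018 ]
lid_edge 0.89 [261. 258.] [0.5519 0.2204 0.1886] [0.5511 0.2202 0.19  ]
small_button_top 0.64 [140.  66.] [ 0.5119 -0.1219  0.0122] [ 0.4625 -0.002   0.197 ]
large_button_top 0.64 [293. 209.] [0.6041 0.1739 0.196 ] [0.6033 0.1739 0.197 ]
cup_centre 0.67 [243. 252.] [0.5517 0.2135 0.1468] [0.596  0.2234 0.058 ]
small_button_top 0.52 [292.6, 307.1] 112 [0.572  0.2885 0.197 ]
large_button_top 0.79 [294.4, 208.6] 311 [0.6021 0.1723 0.197 ]
tray_front 0.82 [214. 235.] [0.4949 0.2019 0.0194] [0.4957 0.2032 0.018 ]
lid_edge 0.62 [160. 246.] [0.5473 0.2159 0.1885] [0.5462 0.2142 0.19  ]
small_button_top 0.57 [186. 257.] [0.6036 0.2434 0.0493] [0.5025 0.0945 0.197 ]
large_button_top 0.59 [159. 271.] [0.6028 0.169  0.1987] [0.6041 0.1708 0.197 ]
cup_centre 0.57 [188. 258.] [0.5801 0.2042 0.0793] [0.5946 0.2255 0.058 ]
```

View pics/c3.png

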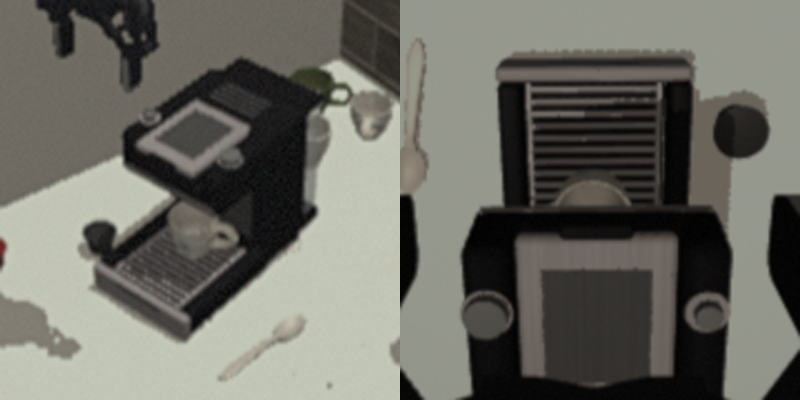

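The lid is flat, the tray panel is home, and the small button is at about (0.572, 0.289). I'll go above it.

Request:
{"name": "servo_tool", "arguments": {"commands": [[0, -33, 16, 0, 0], [0, -33, 16, 0, 0], [0, -33, 16, 0, 0], [0, -33, 16, 0, 0], [0, 0, 0, 40, 0], [0, 0, 0, 40, 0], [0, 0, 0, 35, 0], [0, 0, 0, 5, 0], [0, 0, 0, 5, 0], [0, 0, 0, 0, 0]]}}

```text
clock: 14.02
eef_pos: [0.5716, 0.2898, 0.2162]
tool_rot: [-0.124, 0.992, 0.0, 0.001]
ft_force: [0.1, 0.5, 0.3]
grip_width: -0.0002
grasp_force: 0.0
```

Request:
{"name": "servo_tool", "arguments": {"commands": [[0, 0, 0, 4, 0], [0, 0, 0, 4, 0], [0, 0, 0, 3, 0], [0, 0, 0, 2, 0], [0, 0, 0, 2, 0], [0, 0, 0, 0, 0]]}}

```text
clock: 14.78
eef_pos: [0.571, 0.2895, 0.2003]
tool_rot: [-0.124, 0.992, 0.0, 0.0]
ft_force: [-2.3, -1.2, 5.3]
grip_width: -0.0001
grasp_force: 2.1
```

The button is fully down (5.3 N at 4.7 mm depth). I'll release it and retreat.

Request:
{"name": "servo_tool", "arguments": {"commands": [[0, 0, 0, 0, 0], [0, 0, 0, -5, 0], [0, 0, 0, -15, 0], [0, 0, 0, -50, 0], [0, 0, 0, -50, 0], [0, 40, 0, -10, 0], [0, 50, 0, 0, 0], [0, 50, 0, 0, 0], [0, 0, 0, 0, 0], [0, 0, 0, 0, 0]]}}

```text
clock: 16.02
eef_pos: [0.4357, 0.2554, 0.3305]
tool_rot: [-0.124, 0.992, 0.0, 0.001]
ft_force: [0.6, 0.2, 0.1]
grip_width: 0.0002
grasp_force: 0.0
```

```bash
python3 - <<'E'
from h import *
print(status.get_obs()['eef_pos'])
a=shot('scene','s4.png')['p'];b=shot('side','d4.png')['p']
f=lambda x:cv2.resize(x[100:250,180:340,::-1],(400,400),interpolation=2)
cv2.imwrite('pics/c4.png',cv2.hconcat([f(a),f(b)]))
E
```

```text
[0.43572683 0.25537294 0.3305006 ]
```

View pics/c4.png

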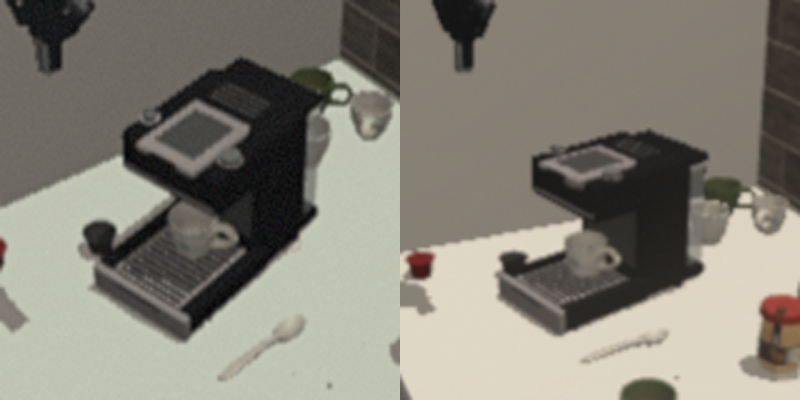

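Both views show the tray home, the cup under the spout, the lid shut, both buttons up, and the arm clear.

```bash
python3 -c "
from workcell import bot
print(bot.job_done())"
```

```text
the job is handed in; nothing more can be done
None
```

The tray is home with the cup under the spout, the lid is shut, and the small button was then pressed and came back up; I handed the job in after about 16 s of the 51 s allowed.

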